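Rolling pin out of a half-covered crate

ROBOT

A 6-joint arm with a two-finger parallel gripper is mounted at the origin on a cart in front of the work surface, level with it; the furniture and walls round the work are solid. World frame = base frame: x ahead of the robot, y to its left, z up, the work surface at z = 0. Lengths are in mm, angles in rad, forces in N, time in s.
With the tool pointing down it reaches from about 325 to 1000 mm from the base axis. Payload 5.1 kg.
Tool frame: the origin (TCP) lies midway between the tips of the shut fingers; the grasp point (between the pads) lies 19 mm behind it (arm.grip_depth is the distance from the TCP to the grasp point, in mm); z points along the fingers, y is the line along which they close (so a half turn about z gives the same grasp; the last joint's range is limited). The gripper opens to 85 mm and grips with 20 to 120 N. Pads are 22 mm wide; open, the fingers measure 114 mm over their backs; the gripper's body (76 mm by 85 mm) begins 54 mm behind the grasp point. The pads swing forward as they close: fully open they stand 13 mm farther back than shut.
Start: joints at [1.232, 0.124, 1.65, -0, 1.367, -0.083], TCP at [164.485, 628.832, 231.322] pointing down, gripper open.
Joint ranges: [-2.61, 2.61], [-1.02, 2.33], [0.03, 2.71], [-1.35, 4.49], [0.32, 2.68], [-2.91, 2.91]. Speed limits (rad/s): [2.57, 2.57, 3.14, 3.14, 3.14, 3.14].

INTERFACE

Orientations are given as a rotation vector (axis times angle).
In Python, from cell import arm gives the robot as it stands. Calls block until the motion is done:
- arm.reach(position, orientation): joint-space move of the TCP to a pose.
- arm.line_to(position, speed=150, ori=None): straight line of the TCP; ori=None keeps the orientation; speed is the mean speed in mm/s.
- arm.move_joints(angles): joint-space move.
- arm.ungrasp() and arm.gripper_close(grip_force=None): open the fingers fully, or close them until they stop; grip_force is the grip in N (None keeps the last).
- arm.dwell(seconds).
- arm.ik(position, orientation): joint angles nearest the present ones, or None.
- arm.observe(): the state.
- arm.camera(name): name is "side" or "top" or "wrist"; returns the picture (420x560x3 uint8, red, green, blue); there is no depth.
- arm.camera_model(name): a dict with "fx", "fy", "cx", "cy" (pixels), "view" (4x4, takes a point from world to camera coordinates). Camera axes: x right, y down, z forward; pixel columns grow to the right and rows downward; lengths in mm; the calibration is good to about 2 mm. A picture is of the moment at which its call begins: read the wrist's pose just before it. camera_model takes no time and is no camera call; for the wrist camera it gives the pose at the moment of the call.
A pose or a line that the arm cannot do raises arm.PlanningError and nothing moves.
- arm.job_done(): hands the job in; it is judged then, once.
The state is a dict: "time_s": time; "qpos": joint angles; "joint_vel": joint speeds; "effort": joint torques, N m; "eef_pos": TCP position; "tcp_rot": TCP orientation; "contact_force": force on the tool from outside, world axes, zero at the start; "moment": the same for the moment, N m; "gripper_width": finger opening in mm; "grasp_force": force on a finger pad.
Only numpy, scipy, OpenCV 4.12 (cv2) and the standard library are available. Lean on these libraries where they do the work, as an engineer would, in place of code of your own. Each camera call takes 0.05 s, during which the arm holds its last target. There are 200 camera calls.

TASK

Take the rolling pin out of the wooden crate. It is longer than the opening between the board and the rail across the crate's top, so tip it and draw it out slantwise, bringing the end away from the board out first (the board may be at either end). Finish while still holding the pin in the gripper, still, with all of it at least 5 cm above the rail and touching nothing else; leave the salt shaker, the tin and the mug where they stand.

Things in the scene. Friction and masses are not known exactly. Their poses are not given: they have to be found in the camera images.
- pin: Wooden rolling pin, 310 mm long, 0.15 to 0.31 kg, loose, lying on the crate's floor roughly along the crate. Origin at its centre, on its axis; its y axis runs along its length (it may roll about it). Middle part is 210 mm long and 30 mm thick; at each end a short neck and a handle 18 mm thick, the outer 45 mm
- pin_center (a point): centre of the rolling pin, on its axis, half-way along (23 mm above the table as it lies)
- pin_a (a point): tip of the pin's handle at its +y end, 155 mm from its centre, on its axis
- pin_b (a point): tip of the pin's handle at its -y end, 155 mm from its centre, on its axis
- crate: Open-topped wooden crate, fixed to the table. Origin at the centre of its underside, z up, y along its length. Outside 196 mm (x) by 386 mm (y) by 90 mm high; walls and floor 8 mm thick, so inside it is 180 by 370 mm and 82 mm deep. A board and a rail, both fixed, lie across its rim near opposite ends; the free opening between them is 250 mm long and 180 mm wide
- board: Flat wooden board fixed across the crate's rim, its centre 155 mm from the crate's middle toward one end (+y or -y of the crate, varies). 196 mm across the crate (its x), 100 mm along the crate (its y), 12 mm thick. Origin at the centre of its underside, 90 mm above the table; it covers the crate from 105 mm off the middle right to the end wall
- rail: Round wooden rail 20 mm thick fixed across the crate at the other end, 155 mm from the crate's middle, held in two small end blocks 24 mm high on the rim. Origin under its middle, at rim height (90 mm above the table); its axis is 10 mm above that, its top 110 mm above the table. Things can pass under it; between it and the end wall only a 20 mm gap stays
- salt_shaker: salt shaker, 44 mm thick, 90 mm high, loose, in front of the crate; origin at the centre of its underside
- tin: round food tin, 75 mm across, 58 mm high, loose, in front of the crate; origin at the centre of its underside
- mug: plain white mug, dark inside, 79x114x89 mm with its handle, loose, to the right of the crate; origin at the centre of its underside

How it is judged (in metres and radians):
On the way:
1. the pin slants through the opening: the tip away from the board is higher than 120 mm above the table (over the rail) while the other tip is still inside the crate, lower than 90 mm (((height (world z) of pin_a above 0.12 m and height (world z) of pin_b below 0.09 m and y of board in the frame of crate below 0 m) or (height (world z) of pin_b above 0.12 m and height (world z) of pin_a below 0.09 m and y of board in the frame of crate above 0 m))), for 0.1 s.
At the end, for the whole second after the job is handed in: The gripper's fingers hold the pin (more than 2 N), still (slower than 30 mm/s), both its tips (on the axis) higher than 165 mm above the table, that is some 5 cm of free height over the rail's top, and the pin touches neither crate, board nor rail (height (world z) of each of pin_a, pin_b above 0.165 m and contact force between pin and the fingers above 2 N and contact force between pin and crate below 0.05 N and contact force between pin and board below 0.05 N and contact force between pin and rail below 0.05 N and linear speed of pin below 0.03 m/s); the arm keeps its last pose, push and grip.
It fails at once if the salt shaker is shifted by more than 30 mm or tipped over (distance of salt_shaker from where it was at the start of the episode above 0.03 m or angle between salt_shaker's own z axis and vertical above 0.5 rad).
It fails at once if the tin is shifted by more than 30 mm or tipped over (distance of tin from where it was at the start of the episode above 0.03 m or angle between tin's own z axis and vertical above 0.5 rad).
It fails at once if the mug is shifted by more than 30 mm or tipped over (distance of mug from where it was at the start of the episode above 0.03 m or angle between mug's own z axis and vertical above 0.5 rad).
It also fails if it takes over 40 s, if anything falls off the work surface, if the arm or the gripper's body presses on something with over 40 N, if the wrist force passes 120 N, or if a joint passes its speed limit or range.

## Working session

There is one attempt and no reset: what is moved stays moved. The work goes in short steps, each a Python script; the robot and the scene stay as the last script left them, time stands still between calls to the robot, and variables do not carry over. Pictures are saved under pics/ and viewed, at most 10 in all, crops included, and the job is handed in when it is done.

```bash
mkdir -p pics; ls; python3 - <<'E'
from cell import arm
import cv2,numpy as np
for n in("top","side"):
    im=arm.camera(n); cv2.imwrite(f"pics/{n}0.png",im[:,:,::-1]); m=arm.camera_model(n)
    print(n,m["fx"],m["cx"],m["cy"],np.round(np.linalg.inv(m["view"]),3).tolist())
o=arm.observe();print(o["time_s"],o["tcp_rot"],o["eef_pos"])
E
```

```text
pics
top 532.8495941599276 277.14046999552653 210.1441838866591 [[0.008, -0.99, 0.143, 217.43], [-1.0, -0.007, 0.008, -75.102], [-0.007, -0.143, -0.99, 1617.34], [0.0, 0.0, 0.0, 1.0]]
side 518.9065841292098 285.4968827041036 203.31843016278378 [[1.0, 0.009, -0.012, 463.315], [0.015, -0.535, 0.845, -1301.66], [0.001, -0.845, -0.535, 872.537], [0.0, 0.0, 0.0, 1.0]]
0.1 [-4.00638668e-01 -3.11554035e+00  2.91180471e-03] [164.28542071 628.31412128 230.18387062]
```

View pics/top0.png

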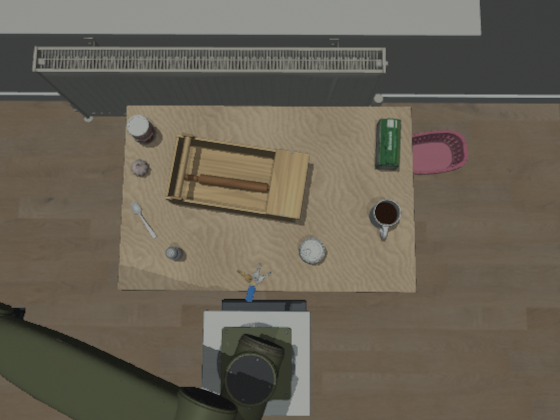

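View pics/side0.png

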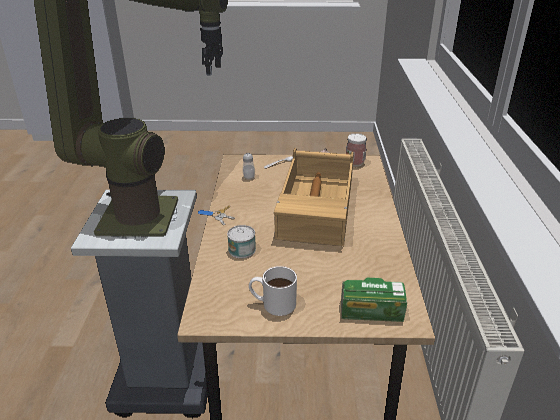

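The top view shows the crate, with corners about (172,137) to (308,217). The board is on the right (world −y) from about x=272, and the rail is on the left at about x=183. The dark pin runs from (185,177) to (268,187), its right handle under the board. The side view confirms this, with the mug, tin and shaker all outside the crate.

```bash
cat > h.py <<'E'
from cell import arm
import cv2,numpy as np
from scipy.spatial.transform import Rotation as R
def ray(m,px,z):
    T=np.linalg.inv(m["view"]); d=T[:3,:3]@[(px[0]-m["cx"])/m["fx"],(px[1]-m["cy"])/m["fy"],1]
    return T[:3,3]+d*(z-T[2,3])/d[2]
E
python3 - <<'E'
from h import *
im=cv2.imread("pics/top0.png"); x0,y0=160,125
c=im[y0:y0+105,x0:x0+160]
big=cv2.resize(c,None,fx=5,fy=5,interpolation=cv2.INTER_CUBIC)
hsv=cv2.cvtColor(im,cv2.COLOR_BGR2HSV)
mask=((hsv[...,2]<105)&(hsv[...,1]>100)&(hsv[...,0]<20)).astype(np.uint8)*255
roi=np.zeros_like(mask); roi[165:200,190:272]=1; mask*=roi
n,l,s,ce=cv2.connectedComponentsWithStats(mask); k=1+np.argmax(s[1:,4]); print(s[k],ce[k])
pts=np.argwhere(l==k)[:,::-1].astype(np.float32); rr=cv2.minAreaRect(pts);print(rr)
m=arm.camera_model("top")
v=cv2.fitLine(pts,cv2.DIST_L2,0,.01,.01).ravel();print(v)
for b in cv2.boxPoints(rr): print(ray(m,b,23))
cv2.drawContours(big,[((cv2.boxPoints(rr)+.5-[x0,y0])*5).astype(int)],0,(0,255,0),1)
cv2.imwrite("pics/crop.png",big)
E
```

```text
[190 174  80  19 512] [230.15039062 182.76171875]
((229.30453491210938, 182.42416381835938), (79.89798736572266, 9.460326194763184), 7.815293788909912)
[9.9165654e-01 1.2890823e-01 2.3015039e+02 1.8276172e+02]
[534.37992971 207.44779059  23.        ]
[563.59087459 204.42499673  23.        ]
[531.28010906 -38.03201839  23.        ]
[502.26981401 -34.40461081  23.        ]
```

View pics/crop.png

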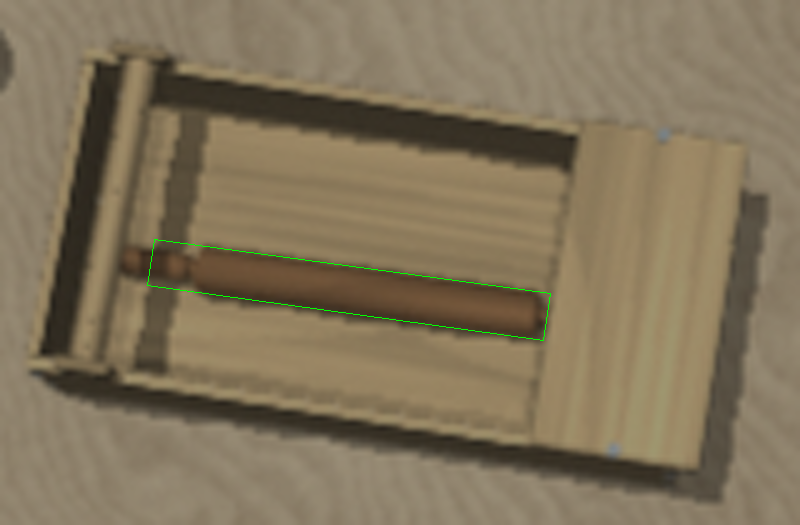

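The crop shows the pin body from (190,268) to (543,315) and its left tip at (122,258). The board corners are (582,122), (745,145), (698,468) and (535,440). I'll convert these and check the sizes.

```bash
python3 - <<'E'
from h import *
m=arm.camera_model("top")
f=lambda p,z: ray(m,(p[0]/5+160-.5+.1,p[1]/5+125-.5+.1),z)
P=lambda a,z:np.array([f(p,z) for p in a])
B=P([(582,122),(745,145),(698,468),(535,440)],102)
print("board sizes",[np.linalg.norm(B[i]-B[(i+1)%4]).round() for i in range(4)],B.mean(0))
ys=(B[0]+B[3]-B[1]-B[2]);ys/=np.linalg.norm(ys);xs=np.array([ys[1],-ys[0],0])
C=B.mean(0)+155*ys; C[2]=0
print("crate C",C,"ys",ys,"yaw",np.degrees(np.arctan2(-ys[0],ys[1])))
Rl=P([(140,55),(88,365)],110).mean(0)
print("rail in crate",(Rl-C)@ys,(Rl-C)@xs)
E=P([(190,268),(543,315)],23); t=f((122,258),23)
u=E[0]-E[1];print("body len",np.linalg.norm(u));u/=np.linalg.norm(u)
c=E.mean(0);print("centre",c,"u",u,"tip dist",(t-c)@u,"in crate s,x",(c-C)@ys,(c-C)@xs)
for sgn in(0,1):
  yaw=np.arctan2(u[1],u[0])
  Rm=np.column_stack([u*(1 if sgn else -1),np.cross([0,0,-1],u*(1 if sgn else -1)),[0,0,-1]])
  ori=R.from_matrix(Rm).as_rotvec()
  for off in(30,50,70):
    p=c+off*u;print(sgn,off,[arm.ik([p[0],p[1],z],ori) for z in(10,)],p)
E
```

```text
board sizes [np.float64(96.0), np.float64(192.0), np.float64(95.0), np.float64(190.0)] [516.35632141 -92.26363288 102.        ]
crate C [539.74540261  60.96153111   0.        ] ys [0.1508973  0.98854945 0.        ] yaw -8.67892986409346
rail in crate 153.39678049049022 -0.6913013699209714
body len 217.66848821848976
centre [531.44552428  73.81024635  23.        ] u [0.12780012 0.99179994 0.        ] tip dist 151.03709705723588 in crate s,x 11.449161102376495 -10.14367653684554
0 30 [None] [535.27952784 103.56424468  23.        ]
0 50 [array([ 1.28246932e-01,  1.55149369e-01,  2.02290629e+00, -4.44089210e-16,
        9.63536996e-01, -2.88519513e+00])] [537.83553021 123.40024357  23.        ]
0 70 [array([ 1.63077887e-01,  1.69557258e-01,  2.00630212e+00, -4.44089210e-16,
        9.65733276e-01, -2.85036418e+00])] [540.39153258 143.23624245  23.        ]
1 30 [array([ 9.26450920e-02,  1.41910421e-01,  2.03799583e+00, -4.44089210e-16,
        9.61686403e-01,  2.20795683e-01])] [535.27952784 103.56424468  23.        ]
1 50 [array([ 1.28246932e-01,  1.55149369e-01,  2.02290629e+00, -4.44089210e-16,
        9.63536996e-01,  2.56397523e-01])] [537.83553021 123.40024357  23.        ]
1 70 [array([ 1.63077887e-01,  1.69557258e-01,  2.00630212e+00, -4.44089210e-16,
        9.65733276e-01,  2.91228478e-01])] [540.39153258 143.23624245  23.        ]
```

```bash
cat >> h.py <<'E'
c0=np.array([531.4,73.8,23.]); u=np.array([.1278,.9918,0]); u/=np.linalg.norm(u); Z=np.array([0,0,1.]); OFF=50
side=np.cross(u,Z)
def pose(ds,zb,th):
    """pin with board tip shifted ds along u from start, at height zb, tilted th deg -> TCP pose"""
    t=np.radians(th); a=u*np.cos(t)+Z*np.sin(t); dn=u*np.sin(t)-Z*np.cos(t)
    p=c0-155*u; p=p+ds*u; p[2]=zb
    p=p+a*(155+OFF)+13*dn
    return p,R.from_matrix(np.column_stack([a,np.cross(dn,a),dn])).as_rotvec()
PATH=[(0,26,0),(0,28,8),(-26,28,8),(-26,26,18),(-26,26,27)]
t=np.radians(27)
PATH+=[(-26+k*np.cos(t),26+k*np.sin(t),27) for k in(40,80,120)]
PATH+=[(PATH[-1][0],185,27),]
def st(): 
    o=arm.observe(); print(round(o["time_s"],1),np.round(o["eef_pos"]),np.round(o["contact_force"],1),round(o["gripper_width"],1),round(o["grasp_force"],1))
E
python3 - <<'E'
from h import *
for w in PATH: print(np.round(w),np.round(pose(*w)[0]),arm.ik(*pose(*w)))
p,o=pose(0,23,0)
arm.reach([p[0],p[1],220],o); st()
cv2.imwrite("pics/w1.png",arm.camera("wrist")[:,:,::-1])
E
```

```text
[ 0 26  0] [538. 123.  13.] [ 1.28239032e-01  1.50287458e-01  2.02221942e+00 -4.44089210e-16
  9.69085773e-01  2.56389498e-01]
[ 0 28  8] [538. 123.  44.] [0.05901652 0.08220627 2.04056899 0.16335625 0.99878898 0.09997553]
[-26  28   8] [534.  97.  44.] [0.01092963 0.06789967 2.0558469  0.16405998 1.00450316 0.05184384]
[-26  26  18] [534.  92.  77.] [-0.08892083  0.01303969  2.06825223  0.35858465  1.07552572 -0.13503026]
[-26  26  27] [532.  81. 107.] [-0.18623484 -0.0170911   2.07142261  0.51485113  1.16918053 -0.28282059]
[10. 44. 27.] [537. 117. 126.] [-0.11727655 -0.03485887  2.05444118  0.51580614  1.1690453  -0.20598333]
[45. 62. 27.] [541. 152. 144.] [-0.04890696 -0.04541639  2.03095596  0.51429514  1.1680713  -0.12903751]
[81. 80. 27.] [546. 187. 162.] [ 0.01826536 -0.04891459  2.00122156  0.51034887  1.16667144 -0.0526486 ]
[ 81. 185.  27.] [546. 187. 266.] [ 0.01826536 -0.1384673   1.90244027  0.48046858  1.33249193  0.04160543]
2.3 [538. 124. 220.] [ 0.4 -0.5 -0.3] 85.3 0.0
```

View pics/w1.png

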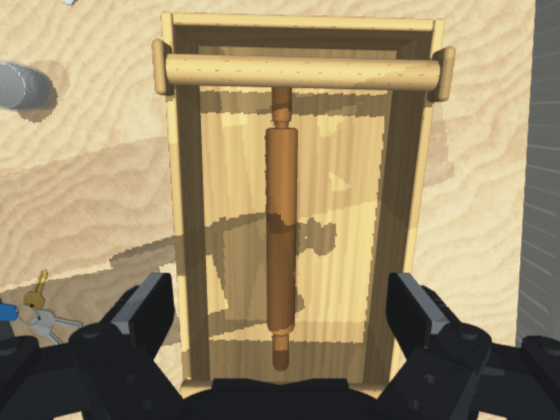

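The wrist view shows the body from (282,128) to (281,332) and the board-side tip at (281,370). The other tip is under the rail. I'll refine the pin's centre from these points, then grasp.

```bash
python3 - <<'E'
from h import *
m=arm.camera_model("wrist")
a=ray(m,(282.5,128),23);b=ray(m,(281,332),23);t=ray(m,(281,370),23)
v=a-b;L=np.linalg.norm(v);v/=L;c=(a+b)/2
print(L,c,v,"tip",(t-c)@v,"vs c0",(c-c0)@u,(c-c0)@side)
e1,e2=ray(m,(180,385),102),ray(m,(395,385),102);print("board edge?",e1,e2)
r=[ray(m,p,100) for p in((160,70),(450,72))];print("rail",np.linalg.norm(r[0]-r[1]),(np.mean(r,0)-c)@v)
E
```

```text
214.9299144210112 [532.92928927  74.02862377  23.        ] [0.1319717  0.99125349 0.        ] tip -156.2200388139249 vs c0 0.42219220907461447 1.487530918065126
board edge? [431.1950977  -21.13270653 102.        ] [617.01641882 -44.87606646 102.        ]
rail 197.94949683719472 148.33388573669603
```

The two views agree within 2 mm. Grasping now.

```bash
sed -i 's/c0=np.array(\[531.4,73.8/c0=np.array([532.4,74.0/' h.py; python3 - <<'E'
from h import *
p,o=pose(0,23,0)
arm.line_to([p[0],p[1],60],150,o); arm.line_to(p,60,o); st()
arm.gripper_close(80); st()
for w in PATH[:3]:
    p,o=pose(*w); arm.line_to(p,60,o); st()
cv2.imwrite("pics/s2.png",cv2.resize(arm.camera("side")[120:270,230:400],None,fx=3.5,fy=3.5)[:,:,::-1])
E
```

```text
4.6 [539. 124.  10.] [0.1 0.3 0.7] 85.3 0.0
5.2 [539. 124.  11.] [ 0.5 -0.7  3.3] 27.5 79.0
5.4 [538. 124.  13.] [-0.  -0.5 -3.1] 27.6 78.9
6.1 [538. 123.  43.] [-0.2 -0.4 -1.7] 27.5 78.9
6.7 [535.  97.  44.] [-0.3  0.7 -2.3] 27.8 78.9
```

View pics/s2.png

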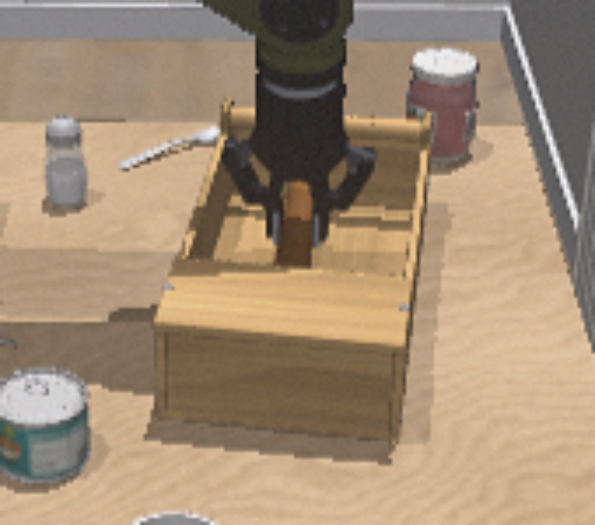

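```bash
python3 - <<'E'
from h import *
m=arm.camera_model("side")
T=np.linalg.inv  
def pr(X):
    q=m["view"]@np.append(X,1); return ((m["fx"]*q[0]/q[2]+m["cx"]-230)*3.5,(m["fy"]*q[1]/q[2]+m["cy"]-120)*3.5)
ds,zb,th=PATH[2]
for t8 in (8,0):
  t=np.radians(t8); a=u*np.cos(t)+Z*np.sin(t)
  G=c0-155*u+ds*u; G[2]=zb; t0=np.radians(8); G=G+205*(u*np.cos(t0)+Z*np.sin(t0))
  for d in(-105,0,50,105,110,155): print(t8,d,np.round(pr(G+(d-50)*a)))
st(); o=arm.observe(); print(o["moment"])
cv2.imwrite("pics/w2.png",arm.camera("wrist")[:,:,::-1])
E
```

```text
8 -105 [278. 343.]
8 0 [291. 263.]
8 50 [297. 227.]
8 105 [303. 190.]
8 110 [303. 187.]
8 155 [308. 158.]
0 -105 [279. 322.]
0 0 [291. 256.]
0 50 [297. 227.]
0 105 [303. 197.]
0 110 [303. 194.]
0 155 [307. 171.]
6.7 [536.  98.  44.] [ 0.5 -0.4 -2.2] 27.8 78.9
[-0.06661117 -0.02737534 -0.00926476]
```

View pics/w2.png

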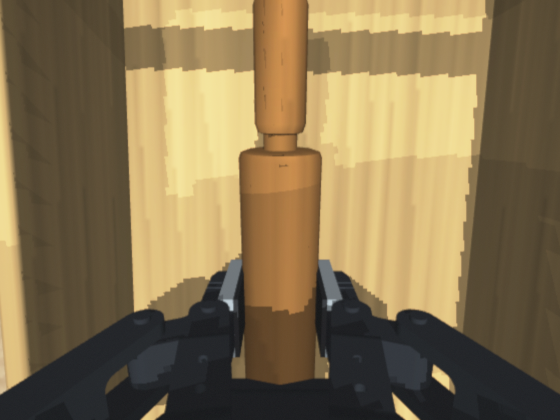

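In the wrist view the pin sits firmly between the pads, aligned with the tool, with the body end at (281,150). No rail lies over the handle. The side view matches the predicted 8° tilt, so I'm continuing.

```bash
python3 - <<'E'
from h import *
for w in PATH[3:5]:
    p,o=pose(*w); arm.line_to(p,50,o); st()
    if np.linalg.norm(arm.observe()["contact_force"])>12: break
cv2.imwrite("pics/s3.png",np.hstack([cv2.resize(arm.camera("side")[120:270,230:400],None,fx=3.,fy=3.),cv2.resize(arm.camera("top")[125:275,170:265],None,fx=3,fy=3)])[:,:,::-1])
E
```

```text
7.6 [535.  92.  77.] [-0.6 -0.  -2.2] 27.6 78.9
8.4 [533.  82. 107.] [-0.3 -0.7 -1.6] 27.3 78.9
```

View pics/s3.png

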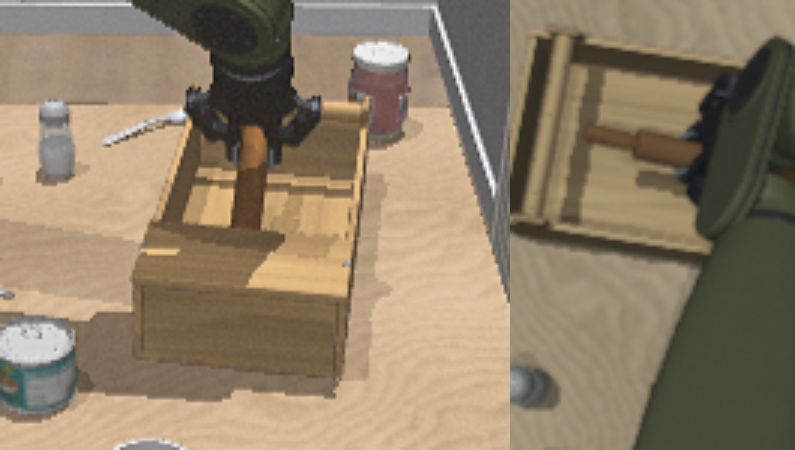

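The pin is tilted 27°. In the top view its free tip is at about (587,133), clear of the rail at about x=560. The force reading is only the pin's weight. I'll draw it out along the slant and then lift.

```bash
python3 - <<'E'
from h import *
arm.dwell(.2)
for w in PATH[5:]+[(PATH[-1][0],205,27)]:
    p,o=pose(*w); arm.line_to(p,80,o); st()
    if np.linalg.norm(arm.observe()["contact_force"])>12: break
arm.dwell(.5); st()
m=arm.camera_model("side")
ds,zb,th=PATH[-1][0],205,27
for k in (0,310):
    X=c0-155*u+ds*u; X[2]=zb; t=np.radians(th); X=X+k*(u*np.cos(t)+Z*np.sin(t))
    q=m["view"]@np.append(X,1); print("expected tip px",(m["fx"]*q[0]/q[2]+m["cx"])*1.4,(m["fy"]*q[1]/q[2]+m["cy"])*1.4)
cv2.imwrite("pics/s4.png",cv2.resize(arm.camera("side"),None,fx=1.4,fy=1.4)[:,:,::-1])
E
```

```text
9.3 [538. 117. 126.] [ 0.3 -0.2 -1.1] 27.6 78.9
10.0 [542. 152. 144.] [ 0.3  0.  -2.3] 27.5 78.9
10.6 [547. 188. 162.] [ 0.3 -0.2 -2.2] 27.2 78.9
12.1 [547. 187. 266.] [-0.5  1.1 -2.5] 27.7 78.9
12.5 [548. 188. 288.] [ 0.3  0.4 -1.8] 27.2 78.9
13.0 [547. 188. 286.] [-0.4  0.2 -1.6] 27.5 78.9
expected tip px 438.50527419870167 218.8376933180287
expected tip px 452.5377311722931 105.73401925368036
```

View pics/s4.png

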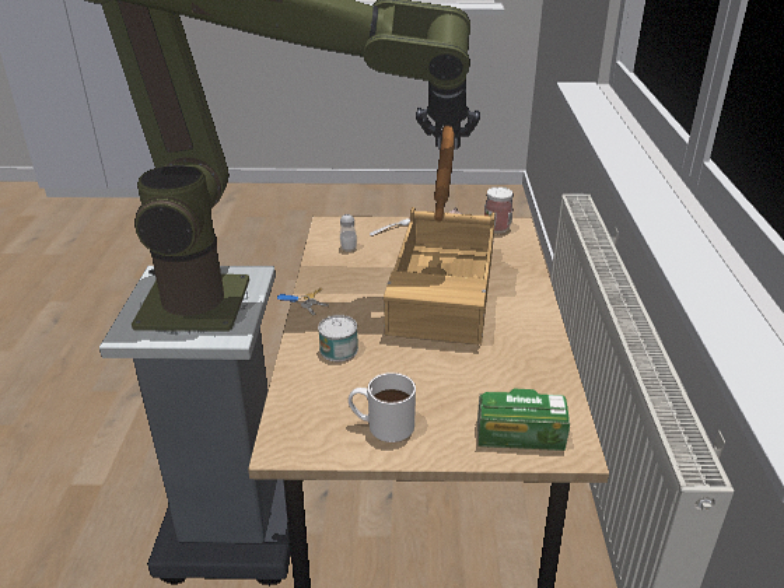

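The lower tip is at about (439,218), as expected (438.5, 218.8), so it is about 205 mm up. The shaker, tin and mug stand where they were. Handing in.

```bash
python3 -c "
from cell import arm
print(arm.job_done())"
```

```text
the job is handed in; nothing more can be done
None
```

I drew the pin out slantwise, rail end first, and handed the job in at about 13 s with it held still, its lower tip about 205 mm above the table and the shaker, tin and mug untouched; no verdict came back.

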